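# Press a phone screen in the bench press

## Task

Bond the screen of the phone in the blue tray: slide the tray by its yellow handle all the way in under the press bridge, then flip the red safety catch on the bridge over sideways until it lies down, and only then pull the lever by its black ball knob forward to its stop, past where the catch stood. The lever springs back, so finish while still holding the knob with the lever at its stop; the tray stays home, the catch stays down and the other things on the bench are left alone.

Things in the scene. Friction and masses are not known exactly. Their poses are not given: they have to be found in the camera images.
- press: Grey bench press on an aluminium base plate, fixed to the table. Origin: on the table under the middle of the bridge (lever and catch stand on its middle). Axes: +y is the way the tray slides in, -x is the press's front, the way the lever is pulled; z up. Base plate x -85..85, y -260..100 mm, 14 thick. Bridge: x -85..85, y -45..45, underside 75 mm, top 100 mm above the table; it spans the tray. Position and turn (up to 17 degrees) vary.
- tray (a joint): Tray slide, m: 0 fully out, 0.10 fully home at its stop (phone centred under the pad). Starts 0 to 0.04. Moves along press +y; rubs with about 2 N and stays where it is left.
- tray_handle (a point): Middle of the upper part of the tray's upright yellow handle plate, 56 mm above the table; the plate is 40 mm wide (press x), 12 mm thick (press y), from 24 to 72 mm above the table free on all sides. With the tray home it is at press x 0, y -115 mm. The bridge is close behind it then: push it from its outer (-y) face, or pinch its 40 mm width along press x. The tray with the phone in it is 94 x 168 mm, about 16 mm high.
- catch (a joint): Red safety catch, rad: 0 standing up (lever locked), 1.35 lying over towards press +y. Starts 0 to 0.1. Tips about an axis along press x at press x -50, y 0, 109 mm above the table; about 1 N at its top, stays where it is left. Below about 0.4 rad its rear bar blocks the lever.
- catch_top (a point): Middle of the top edge of the catch, 60 mm from its axis (169 mm above the table when standing). The catch is an upright red plate 40 mm wide (press x -70..-30), 10 mm thick (press y), 60 mm tall, with a 10 mm square bar from the top of its rear edge (55 mm above the axis) back to a 26 mm wide end block just before the lever's stem.
- lever (a joint): Lever, rad: 0 at rest leaning 0.5 rad from upright towards press +x, 0.9 at its stop, leaning 0.4 rad towards press -x (front). Returned by a spring: about 2 N at the knob at the start, about 8 N at the stop. The stem is a 12 mm steel rod. While the catch stands it gives only about 0.1 rad (up to 0.25 rad when pulled hard).
- knob: Black ball knob, 32 mm across, at the lever's free end; origin at its centre. It swings in the press x-z plane, 130 mm from lever_pivot: at rest at press x 62 mm, 229 mm above the table; at the stop at press x -51 mm, 235 mm above the table. Can be pinched from above along press y and turns easily between the fingers as the lever swings.
- lever_pivot (a point): Point on the lever's axis (the axis runs along press y): press x 0, y 0, 115 mm above the table.
- solvent: Bystander, to be left alone: white plastic bottle, 52 mm across, 130 mm tall; origin at the centre of its underside.
- spare_phone: Bystander, to be left alone: opened phone lying flat, 72 x 150 x 8 mm; origin at the centre of its underside.
- screwdriver: Bystander, to be left alone: blue-handled screwdriver lying down, 160 mm long; origin at the centre of its underside.
- tape_roll: Bystander, to be left alone: yellow tape ring lying flat, 70 mm across, 18 mm high; origin at the centre of its underside.
- mouse: Bystander, to be left alone: round black computer mouse, 60 mm across, 31 mm high; origin at the centre of its underside.
- flask: Bystander, to be left alone: blue drinking flask, 72 mm across, 200 mm tall; origin at the centre of its underside.

How it is judged:
By the outcome, as a careful person would: the job done as asked, in the order asked, and still so for the second after the job is handed in, while the arm keeps its last pose, push and grip.
It also fails if it takes over 70 s, if anything falls off the work surface, if the arm or the gripper's body presses on something with over 40 N, if the wrist force passes 120 N, or if a joint passes its speed limit or range.

## Robot

A 6-joint arm with a two-finger parallel gripper is mounted at the origin on the work surface. World frame = base frame: x ahead of the robot, y to its left, z up, the work surface at z = 0. Lengths are in m, angles in rad, forces in N, time in s.
With the tool pointing down it reaches from about 0.325 to 0.85 m from the base axis. Payload 15.5 kg.
Tool frame: the origin (TCP) lies at the very end of the fingers, on their centre line; the grasp point (between the pads) lies 19 mm behind it (manip.pinch_z is the distance from the TCP to the grasp point, in m); z points along the fingers, y is the line along which they close (so a half turn about z gives the same grasp; the last joint's range is limited). The gripper opens to 91 mm and grips with 3 to 60 N. Pads are 32 mm wide; open, the fingers measure 118 mm over their backs; the gripper's body (76 mm by 178 mm) begins 60 mm behind the grasp point.
Start: joints at [1.179, 0.494, 1.345, -0, 1.302, -0.096], TCP at [0.182, 0.598, 0.181] pointing down, gripper open.
Joint ranges: [-2.91, 2.91], [-0.82, 2.16], [0.22, 2.67], [-1.22, 4.37], [0.12, 2.79], [-3.08, 3.08]. Speed limits (rad/s): [1.89, 1.89, 2.57, 3.01, 3.01, 3.01].

## Interface

Orientations are given as a unit quaternion [x, y, z, w].
In Python, from workcell import manip gives the robot as it stands.
- The arm moves only by the tool play_rows, never from a script. Its argument "targets" is a list of rows, each an object of numbers: "x", "y", "z": the shift along the tool's x, y, z in cm; "ax", "ay", "az": the turn, a rotation vector about the tool's x, y, z in degrees. In form: [{"x": .., "y": .., "z": .., "ax": .., "ay": .., "az": ..}, ...]. A call has 1 to 10 rows; each row shifts and turns the commanded pose from where the row before left it, along the tool's axes as they then stand; what a row does not reach is not made up. A row lasts 1/8 s, in which the tool goes at most 62.5 mm and 10.7 degrees, less where a joint would pass 70% of its speed; a pose out of reach is approached as far as the arm can. A call is refused whole if a number of a shift passes 6.25 or a number of a turn 10.7, either way. A call with a gripper value outside its range is refused whole. "claw" is the closure in counts, from 0 (fully open) to 255 (shut), set as the call begins (left out, the last holds). The fingers move at their own pace and stop on an object; the grip force is fixed at half the most. Time passes only in rows, so rows that do not move let the fingers close. It gives the time, the measured TCP pose, the force, the opening and the grip force at its end, in the units of the state.
- manip.read_state(): the state, without advancing time (a new reading comes with each control period).
- manip.capture(name): name is "side" or "top"; returns (picture, depth): 384x512x3 uint8, red, green, blue; 384x512 float32, m along the optical axis (not along the pixel's ray), 0 where there is no reading.
- manip.camera_info(name): a dict with "camera_matrix" (3x3 intrinsics, pixels), "k1" (the pictures are not rectified: a ray, as slopes to the right and down, at radius r is drawn at 1 + k1 r^2 times it, then the intrinsics apply), "origin" and "rotation" of the camera in the world. Camera axes: x right, y down, z forward; pixel columns grow to the right and rows downward; lengths in m; the calibration is good to about 2 mm. A picture is of the moment at which its call begins. camera_info takes no time and is no camera call.
- manip.finish_job(): hands the job in; it is judged then, once.
Trained networks look in the newest picture that a camera, given by its name, has taken for a name from the list of things; names that differ only in an ending like _2 or _b are one class to them, and where a whole thing is asked for, a point or a joint stands for the part that bears it (a point fixed in the world has none). Each returns a list of dicts, best first, with "confidence" (0 to 1); they miss things now and then, are a little off and sometimes report something else, mostly with a low value. They report only what shows in the picture. A call takes as long as a camera call.
- manip.spot_in(camera, name): "rect" ([centre column, centre row, width, height] in pixels, round what is visible of it).
The state is a dict: "t": time; "q": joint angles; "joint_velocities": joint speeds; "effort": joint torques, N m; "ee_pos": TCP position; "eef_rot": TCP orientation; "contact_force": force on the tool from outside, world axes, zero at the start; "wrist_torque": the same for the moment, N m; "grip_width": finger opening in m; "grasp_force": force on a finger pad.
Only numpy, scipy, OpenCV 4.12 (cv2) and the standard library are available. Lean on these libraries where they do the work, as an engineer would, in place of code of your own. Each camera call takes 0.05 s, during which the arm holds its last target. There are 200 camera calls.

## Working session

There is one attempt and no reset: what is moved stays moved. The work goes in short steps, Python scripts to look and compute and a tool call to move; the robot and the scene stay as the last step left them, time stands still between calls to the robot, and variables do not carry over. Pictures are saved under pics/ and viewed, at most 10 in all, crops included, and the job is handed in when it is done.

Besides the shell and the picture viewer there is one more tool, called by a JSON object that holds its "op" and its "data". play_rows: Moves the arm, as the interface text tells. Its arguments: {"type":"object","properties":{"targets":{"type":"array"},"claw":{"type":"number"}},"required":["targets"]}

```bash
mkdir -p pics; cat > h.py <<'E'
import numpy as np,cv2
from workcell import manip
from scipy.spatial.transform import Rotation as R
def world(cam,depth,u,v):
    i=manip.camera_info(cam);K=np.array(i["camera_matrix"]);k=i["k1"]
    a=(np.asarray(u,float)-K[0,2])/K[0,0];b=(np.asarray(v,float)-K[1,2])/K[1,1]
    x,y=a.copy(),b.copy()
    for _ in range(8):
        s=1+k*(x*x+y*y);x,y=a/s,b/s
    d=depth[np.asarray(v,int),np.asarray(u,int)]
    P=np.stack([x*d,y*d,d],-1)
    return P@np.array(i["rotation"]).T+np.array(i["origin"])
def cloud(cam):
    p,d=manip.capture(cam);v,u=np.mgrid[:384,:512]
    return p,d,world(cam,d,u,v)
E
python3 - <<'E'
from h import *
for c in("top","side"):
    p,d,P=cloud(c);cv2.imwrite(f"pics/{c}0.png",p[...,::-1]);np.savez(f"{c}0.npz",p=p,d=d,P=P)
    print(c,manip.camera_info(c)["origin"])
    for n in("press","tray_handle","catch","knob","tray","flask","solvent"):
        for r in manip.spot_in(c,n)[:2]:
            u,v=map(int,r["rect"][:2]);print(n,np.round(r["rect"]),round(r["confidence"],2),P[min(v,383),min(u,511)].round(3))
print(manip.read_state())
E
```

```text
Traceback (most recent call last):
  File "h.py", line 15, in cloud
    return p,d,world(cam,d,u,v)
               ~~~~~^^^^^^^^^^^
  File "h.py", line 12, in world
    return P@np.array(i["rotation"]).T+np.array(i["origin"])
           ~^~~~~~~~~~~~~~~~~~~~~~~~~~
ValueError: matmul: Input operand 1 has a mismatch in its core dimension 0, with gufunc signature (n?,k),(k,m?)->(n?,m?) (size 4 is different from 3)
```

Rotation is a quaternion.

```bash
sed -i 's/np.array(i\["rotation"\]).T/R.from_quat(i["rotation"]).as_matrix().T/' h.py
python3 - <<'E'
from h import *
for c in("top","side"):
    p,d,P=cloud(c);cv2.imwrite(f"pics/{c}0.png",p[...,::-1]);np.savez(f"{c}0.npz",p=p,d=d,P=P)
    print(c,manip.camera_info(c)["origin"])
    for n in("press","tray_handle","catch","knob","tray","flask","solvent"):
        for r in manip.spot_in(c,n)[:2]:
            u,v=map(int,r["rect"][:2]);print(n,np.round(r["rect"]),round(r["confidence"],2),P[min(v,383),min(u,511)].round(3))
print(manip.read_state())
E
```

```text
top [ 0.47791611 -0.02964663  1.36463498]
press [235. 202. 114.  56.] 0.81 [0.553 0.028 0.032]
tray_handle [249. 202.  55.  31.] 0.77 [ 0.557 -0.014  0.031]
tray_handle [197. 157.  22.  19.] 0.44 [0.699 0.158 0.005]
catch [207. 211.  10.  31.] 0.69 [0.518 0.107 0.145]
knob [198. 179.  11.   9.] 0.57 [0.603 0.121 0.24 ]
knob [207. 209.  12.  32.] 0.44 [0.525 0.107 0.118]
tray [247. 199.  53.  33.] 0.9 [ 0.564 -0.007  0.031]
flask [378. 160.  36.  34.] 0.74 [ 0.686 -0.396  0.144]
solvent [245. 152.  26.  19.] 0.78 [ 0.703 -0.001  0.122]
side [ 0.15557036 -0.46791511  0.86596894]
press [242. 206. 123. 139.] 0.79 [0.583 0.059 0.031]
press [213. 185.  23.  34.] 0.18 [0.527 0.113 0.122]
tray_handle [246. 222.  62.  45.] 0.83 [0.552 0.005 0.032]
catch [212. 183.  26.  35.] 0.75 [0.53  0.122 0.117]
knob [233. 143.  11.  16.] 0.56 [0.605 0.111 0.235]
tray [245. 223.  60.  47.] 0.67 [0.548 0.001 0.03 ]
tray [243. 204. 125. 137.] 0.61 [0.597 0.067 0.022]
flask [403. 278.  43.  56.] 0.59 [ 0.666 -0.414  0.132]
solvent [283. 188.  13.  40.] 0.81 [ 0.693 -0.006  0.086]
solvent [246. 223.  63.  45.] 0.2 [ 0.55  -0.002  0.032]
{'t': 0.85, 'q': array([ 1.17954086e+00,  4.93606735e-01,  1.34547818e+00, -1.94663621e-06,
        1.30251482e+00, -9.55225590e-02]), 'joint_velocities': array([ 3.64876530e-05,  1.00915937e-03, -1.15880175e-03,  1.82109901e-04,
       -1.19605853e-03,  2.01389887e-05]), 'effort': array([-8.49095632e-04, -8.78650618e+01, -3.82253981e+01,  7.06121069e-02,
        4.39390470e-02, -8.38939218e-05]), 'ee_pos': array([0.18216469, 0.5978717 , 0.18051818]), 'eef_rot': array([ 1.47327952e-01,  9.89087698e-01, -3.66299891e-06,  5.74347108e-08]), 'contact_force': array([-0.13557449,  0.2483038 ,  0.02289106]), 'wrist_torque': array([ 0.01160407,  0.00257556, -0.00075841]), 'grasp_force': 0.0, 'grip_width': 0.09129964407928692}
```

View pics/top0.png

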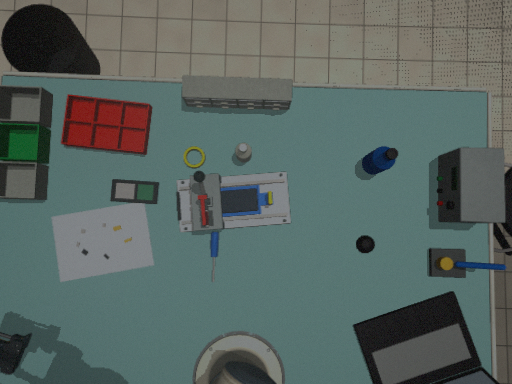

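View pics/side0.png

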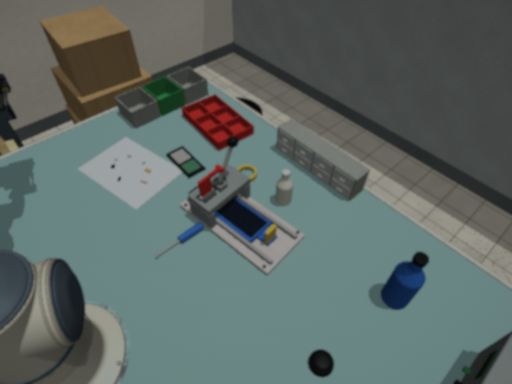

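Top view: the press is at about (235,202), the bridge at (205,205), handle (269,198), knob (199,177) and catch (204,210). The press axes lie nearly along the world axes. Next I fit the pose.

```bash
python3 - <<'E'
from h import *
for c in("top","side"):
    z=np.load(c+"0.npz");P=z["P"];p=z["p"].astype(int)
    box=(abs(P[...,0]-.56)<.16)&(P[...,1]>-.16)&(P[...,1]<.26)
    r,g,b=p[...,0],p[...,1],p[...,2]
    def rect(m,n):
        q=P[m]
        if len(q)<4:print(c,n,len(q));return
        print(c,n,len(q),"mean",q.mean(0).round(3),"med",np.median(q,0).round(3),"rect",[np.round(t,3) for t in cv2.minAreaRect(q[:,:2].astype(np.float32))])
    col=(p.max(-1)-p.min(-1))
    rect(box&(P[...,2]>.09)&(P[...,2]<.106)&(col<30),"bridge")
    rect(box&(P[...,2]>.007)&(P[...,2]<.022)&(col<35)&(r>120),"base")
    rect(box&(P[...,2]>.016)&(P[...,2]<.04)&(b>r+50),"blue")
    rect(box&(P[...,2]>.05)&(P[...,2]<.08)&(r>b+50)&(g>b+40),"yellow")
    rect(box&(r>g+60)&(P[...,2]>.1),"red")
    rect(box&(P[...,2]>.2)&(p.max(-1)<80),"knob")
E
python3 -c "
import cv2
a=cv2.imread('pics/top0.png')[150:250,160:310]
b=cv2.imread('pics/side0.png')[120:280,170:320]
cv2.imwrite('pics/crop.png',cv2.vconcat([cv2.resize(a,(450,300)),cv2.resize(b,(450,300))]))"
```

```text
top bridge 1220 mean [0.556 0.105 0.099] med [0.555 0.101 0.1  ] rect [array([0.599, 0.097]), array([0.144, 0.292]), np.float64(72.623)]
top base 1821 mean [ 0.561 -0.014  0.014] med [ 0.559 -0.06   0.014] rect [array([0.557, 0.034]), array([0.167, 0.356]), np.float64(6.112)]
top blue 490 mean [0.529 0.011 0.024] med [0.536 0.004 0.024] rect [array([0.528, 0.045]), array([0.143, 0.25 ]), np.float64(41.42)]
top yellow 40 mean [ 0.569 -0.081  0.071] med [ 0.569 -0.082  0.072] rect [array([ 0.569, -0.081]), array([0.038, 0.009]), np.float64(5.993)]
top red 119 mean [0.523 0.099 0.289] med [0.525 0.113 0.169] rect [array([0.494, 0.065]), array([0.177, 0.072]), np.float64(58.408)]
top knob 238 mean [0.54  0.042 0.819] med [ 0.478 -0.03   1.365] rect [array([0.544, 0.056]), array([0.214, 0.029]), np.float64(44.559)]
side bridge 1057 mean [0.553 0.093 0.098] med [0.552 0.091 0.098] rect [array([0.597, 0.096]), array([0.147, 0.294]), np.float64(72.382)]
side base 1578 mean [ 0.552 -0.067  0.012] med [ 0.543 -0.092  0.012] rect [array([0.562, 0.023]), array([0.353, 0.228]), np.float64(88.098)]
side blue 554 mean [0.524 0.017 0.024] med [0.524 0.015 0.023] rect [array([0.535, 0.044]), array([0.151, 0.253]), np.float64(41.919)]
side yellow 79 mean [ 0.566 -0.086  0.066] med [ 0.566 -0.087  0.069] rect [array([ 0.568, -0.084]), array([0.04 , 0.013]), np.float64(7.78)]
side red 197 mean [0.511 0.108 0.157] med [0.503 0.106 0.164] rect [array([0.541, 0.113]), array([0.129, 0.023]), np.float64(7.856)]
side knob 104 mean [0.604 0.114 0.234] med [0.603 0.113 0.235] rect [array([0.607, 0.117]), array([0.026, 0.028]), np.float64(14.562)]
```

View pics/crop.png

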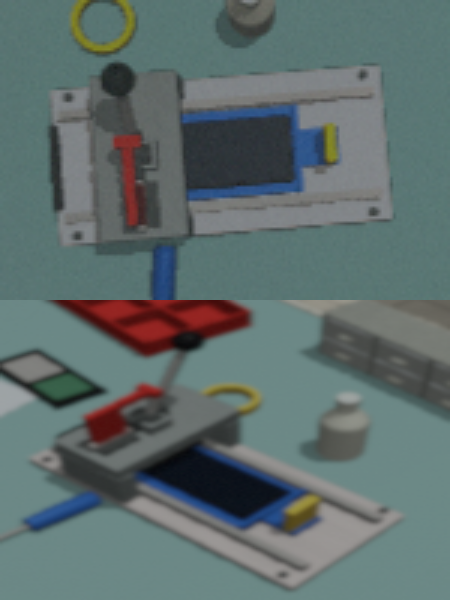

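Pose fit: origin about (0.5485, 0.1135), turn about 6.1°, tray at about 0.018. Tool plan: tool y along press +y and tool x along press -x.

{"op": "play_rows", "data": {"claw": 255, "targets": [{"z": -5, "az": -7.7}, {"z": -5, "az": -7.7}, {"z": -5, "az": -7.7}, {"x": -2.2, "y": -5.4}, {"x": -2.2, "y": -5.4}, {"x": -2.2, "y": -5.4}, {"x": -2.2, "y": -5.4}, {"x": -2.2, "y": -5.4}, {"x": -2.2, "y": -5.4}, {"x": -2.2, "y": -5.4}]}}

```text
invalid input at $.targets[0]: expected keys x, y, z, ax, ay, az
```

```bash
cat >> h.py <<'E'
O=np.array([.5485,.1135]);A=np.radians(6.1)
ex=np.array([np.cos(A),np.sin(A)]);ey=np.array([-np.sin(A),np.cos(A)])
def topress(w): w=np.asarray(w);d=w[...,:2]-O;return np.stack([d@ex,d@ey,w[...,2]],-1)
def st():
    s=manip.read_state();m=R.from_quat(s["eef_rot"]).as_matrix()
    print("t",round(s["t"],2),"press mm",(1e3*topress(s["ee_pos"])).round(1),"yhead",np.degrees(np.arctan2(m[1,1],m[0,1])).round(1),"tilt",m[:,2].round(3),"F",s["contact_force"].round(1),"w",round(s["grip_width"],4),round(s["grasp_force"],1))
E
python3 -c "from h import *;st()"
```

```text
t 0.85 press mm [-312.8  520.6  180.5] yhead 73.1 tilt [-0. -0. -1.] F [-0.1  0.2  0. ] w 0.0913 0.0
```

{"op": "play_rows", "data": {"claw": 255, "targets": [{"x": 0, "y": 0, "z": -5, "ax": 0, "ay": 0, "az": -7.7}, {"x": 0, "y": 0, "z": -5, "ax": 0, "ay": 0, "az": -7.7}, {"x": 0, "y": 0, "z": -5, "ax": 0, "ay": 0, "az": -7.7}, {"x": -2.2, "y": -5.4, "z": 0, "ax": 0, "ay": 0, "az": 0}, {"x": -2.2, "y": -5.4, "z": 0, "ax": 0, "ay": 0, "az": 0}, {"x": -2.2, "y": -5.4, "z": 0, "ax": 0, "ay": 0, "az": 0}, {"x": -2.2, "y": -5.4, "z": 0, "ax": 0, "ay": 0, "az": 0}, {"x": -2.2, "y": -5.4, "z": 0, "ax": 0, "ay": 0, "az": 0}, {"x": -2.2, "y": -5.4, "z": 0, "ax": 0, "ay": 0, "az": 0}, {"x": -2.2, "y": -5.4, "z": 0, "ax": 0, "ay": 0, "az": 0}]}}

```text
t: 2.1
ee_pos: [0.3764, 0.2368, 0.3308]
eef_rot: [-0.054, 0.999, 0.0, 0.0]
contact_force: [0.4, 0.3, -0.2]
grip_width: 0.0006
grasp_force: 0.0
```

```bash
python3 -c "from h import *;st()"
```

```text
t 2.1 press mm [-158.   140.9  330.8] yhead 96.2 tilt [ 0.001  0.    -1.   ] F [ 0.4  0.3 -0.2] w 0.0006 0.0
```

{"op": "play_rows", "data": {"targets": [{"x": -2.2, "y": -5.4, "z": 0, "ax": 0, "ay": 0, "az": 0}, {"x": -2.2, "y": -5.4, "z": 0, "ax": 0, "ay": 0, "az": 0}, {"x": -2.2, "y": -5.4, "z": 0, "ax": 0, "ay": 0, "az": 0}, {"x": -2.2, "y": -5.4, "z": 0, "ax": 0, "ay": 0, "az": 0}, {"x": -2.2, "y": -5.4, "z": 0, "ax": 0, "ay": 0, "az": 0}, {"x": -2.2, "y": -5.4, "z": 0, "ax": 0, "ay": 0, "az": 0}, {"x": -2.2, "y": -5.4, "z": 0, "ax": 0, "ay": 0, "az": 0}, {"x": 0, "y": 0, "z": 5, "ax": 0, "ay": 0, "az": 0}, {"x": 0, "y": 0, "z": 5, "ax": 0, "ay": 0, "az": 0}, {"x": 0, "y": 0, "z": 5, "ax": 0, "ay": 0, "az": 0}]}}

```text
t: 3.35
ee_pos: [0.5694, -0.121, 0.1791]
eef_rot: [-0.053, 0.999, -0.0, 0.0]
contact_force: [0.7, -0.6, 0.2]
grip_width: 0.0005
grasp_force: 0.0
```

```bash
python3 - <<'E'
from h import *
st()
p,d=manip.capture("side");cv2.imwrite("pics/s1.png",cv2.resize(p[100:300,150:350,::-1],(600,600)))
E
```

```text
t 3.35 press mm [  -4.2 -235.4  179.1] yhead 96.1 tilt [ 0. -0. -1.] F [ 0.7 -0.6  0.2] w 0.0005 0.0
```

View pics/s1.png

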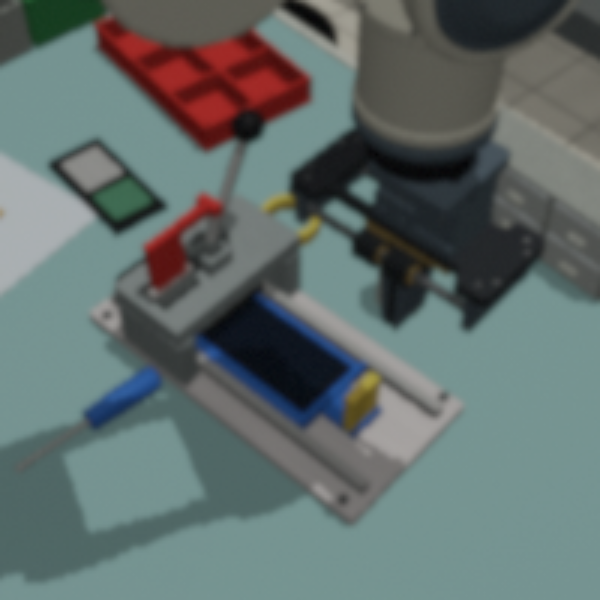

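The fingers hang clear outside the handle (handle at about (360,400) in the crop). I'll descend and push.

{"op": "play_rows", "data": {"targets": [{"x": -0.4, "y": -0.7, "z": 4.5, "ax": 0, "ay": 0, "az": 0}, {"x": 0, "y": 0, "z": 4.5, "ax": 0, "ay": 0, "az": 0}, {"x": 0, "y": 0, "z": 4.4, "ax": 0, "ay": 0, "az": 0}, {"x": 0, "y": 0, "z": 0, "ax": 0, "ay": 0, "az": 0}, {"x": 0, "y": 1, "z": 0, "ax": 0, "ay": 0, "az": 0}, {"x": 0, "y": 1, "z": 0, "ax": 0, "ay": 0, "az": 0}, {"x": 0, "y": 1, "z": 0, "ax": 0, "ay": 0, "az": 0}, {"x": 0, "y": 1, "z": 0, "ax": 0, "ay": 0, "az": 0}, {"x": 0, "y": 1, "z": 0, "ax": 0, "ay": 0, "az": 0}]}}

```text
t: 4.53
ee_pos: [0.5688, -0.0768, 0.0468]
eef_rot: [-0.054, 0.999, -0.0, 0.0]
contact_force: [-0.3, 0.2, -0.3]
grip_width: 0.0006
grasp_force: 0.0
```

```bash
python3 -c "from h import *;st()"
```

```text
t 4.53 press mm [-1.000e-01 -1.914e+02  4.680e+01] yhead 96.2 tilt [ 0. -0. -1.] F [-0.3  0.2 -0.3] w 0.0006 0.0
```

{"op": "play_rows", "data": {"targets": [{"x": 0, "y": 0.8, "z": 0, "ax": 0, "ay": 0, "az": 0}, {"x": 0, "y": 0.8, "z": 0, "ax": 0, "ay": 0, "az": 0}, {"x": 0, "y": 0.8, "z": 0, "ax": 0, "ay": 0, "az": 0}, {"x": 0, "y": 0.8, "z": 0, "ax": 0, "ay": 0, "az": 0}]}}

```text
t: 5.03
ee_pos: [0.5653, -0.0453, 0.0465]
eef_rot: [-0.054, 0.999, 0.0, -0.0]
contact_force: [0.9, 0.2, -0.1]
grip_width: 0.0002
grasp_force: 0.0
```

```bash
python3 - <<'E'
from h import *
st()
p,d=manip.capture("side");cv2.imwrite("pics/s2.png",cv2.resize(p[120:280,170:350,::-1],(675,600)))
E
```

```text
t 5.03 press mm [  -0.2 -159.7   46.5] yhead 96.1 tilt [-0.  0. -1.] F [ 0.9  0.2 -0.1] w 0.0002 0.0
```

View pics/s2.png

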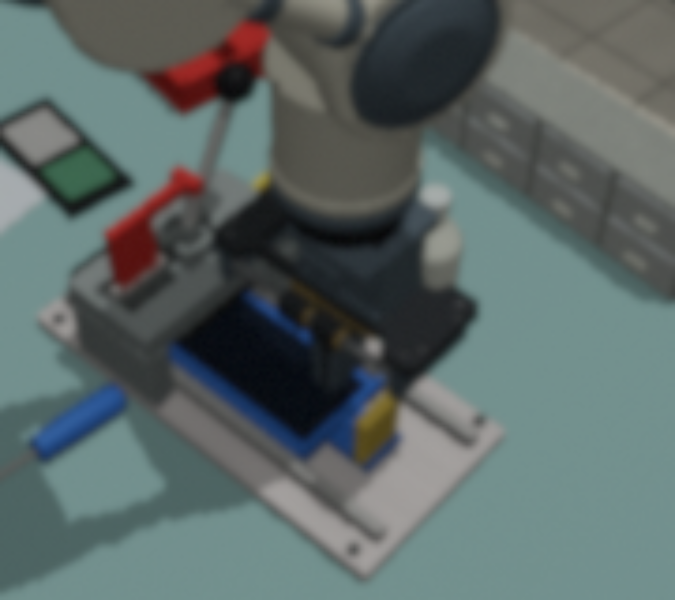

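The fingers appear on the inner side or beside the handle (yellow at about (375,425), fingers at about (325,360)), so I'll measure the handle again.

```bash
python3 - <<'E'
from h import *
z=np.load("side0.npz");
p,d,P=cloud("side");Q=topress(P)*1e3
for n,(pp,QQ) in {"old":(z["p"],topress(z["P"])*1e3),"new":(p,Q)}.items():
    pp=pp.astype(int);m=(pp[...,0]>pp[...,2]+50)&(pp[...,1]>pp[...,2]+40)&(abs(QQ[...,0])<60)&(QQ[...,1]<-80)&(QQ[...,1]>-260)&(QQ[...,2]>15)&(QQ[...,2]<85)
    q=QQ[m];print(n,len(q),q.min(0).round(),np.median(q,0).round(),q.max(0).round())
dk=(p.max(-1)<75)&(abs(Q[...,0])<40)&(Q[...,1]<-100)&(Q[...,1]>-220)&(Q[...,2]>35)&(Q[...,2]<110)
q=Q[dk];print(len(q),[q[(q[:,2]>a)&(q[:,2]<a+15)].mean(0).round() for a in(35,50,65,80,95)])
i=manip.camera_info("side");K=np.array(i["camera_matrix"])
w=manip.read_state()["ee_pos"];c=R.from_quat(i["rotation"]).as_matrix().T@(w-np.array(i["origin"]))
print("TCP px",K[0,0]*c[0]/c[2]+K[0,2],K[1,1]*c[1]/c[2]+K[1,2])
E
```

```text
old 95 [ -22. -205.   15.] [  -4. -202.   68.] [  49. -169.   72.]
new 80 [ -22. -205.   34.] [  -9. -202.   66.] [  11. -193.   72.]
65 [array([ -13., -127.,   35.]), array([nan, nan, nan]), array([ -19., -164.,   79.]), array([ -13., -164.,   89.]), array([ -14., -164.,  103.])]
TCP px 259.98100620224534 226.09347819695506<stdin>:8: RuntimeWarning: Mean of empty slice.
  ret = um.true_divide(
```

```bash
python3 - <<'E'
from h import *
p,d,P=cloud("side");Q=topress(P)*1e3
for v in range(200,232,2): print(v,[tuple(Q[v,u].round().astype(int)) for u in(250,254,258,262,266)],p[v,258])
p,d,P=cloud("top");Q=topress(P)*1e3
m=(abs(Q[...,0])<35)&(Q[...,1]<-185)&(Q[...,1]>-215)&(Q[...,2]>45)&(Q[...,2]<85);q=Q[m]
print("top",len(q),q.mean(0) if len(q) else 0)
E
```

```text
200 [(np.int64(-31), np.int64(-150), np.int64(182)), (np.int64(-26), np.int64(-159), np.int64(185)), (np.int64(-27), np.int64(-172), np.int64(196)), (np.int64(-27), np.int64(-185), np.int64(206)), (np.int64(-23), np.int64(-194), np.int64(210))] [26 26 24]
202 [(np.int64(-35), np.int64(-154), np.int64(180)), (np.int64(-24), np.int64(-157), np.int64(174)), (np.int64(-26), np.int64(-172), np.int64(187)), (np.int64(-27), np.int64(-186), np.int64(200)), (np.int64(-27), np.int64(-198), np.int64(209))] [41 36 24]
204 [(np.int64(-38), np.int64(-156), np.int64(177)), (np.int64(-34), np.int64(-165), np.int64(181)), (np.int64(-27), np.int64(-173), np.int64(181)), (np.int64(-29), np.int64(-187), np.int64(194)), (np.int64(-25), np.int64(-197), np.int64(199))] [34 32 27]
206 [(np.int64(-38), np.int64(-156), np.int64(170)), (np.int64(-38), np.int64(-169), np.int64(180)), (np.int64(-32), np.int64(-177), np.int64(181)), (np.int64(-25), np.int64(-185), np.int64(181)), (np.int64(-28), np.int64(-200), np.int64(196))] [23 25 25]
208 [(np.int64(-38), np.int64(-156), np.int64(162)), (np.int64(-40), np.int6
[... 2225 characters left out ...]
1)), (np.int64(-3), np.int64(-139), np.int64(31)), (np.int64(5), np.int64(-148), np.int64(30)), (np.int64(13), np.int64(-156), np.int64(29)), (np.int64(21), np.int64(-165), np.int64(30))] [13 14 18]
228 [(np.int64(-16), np.int64(-135), np.int64(31)), (np.int64(-9), np.int64(-145), np.int64(33)), (np.int64(-3), np.int64(-154), np.int64(35)), (np.int64(11), np.int64(-158), np.int64(24)), (np.int64(17), np.int64(-168), np.int64(26))] [12 14 22]
230 [(np.int64(-22), np.int64(-140), np.int64(32)), (np.int64(-14), np.int64(-149), np.int64(32)), (np.int64(-5), np.int64(-157), np.int64(30)), (np.int64(3), np.int64(-165), np.int64(29)), (np.int64(13), np.int64(-171), np.int64(24))] [15 31 59]
top 0 0
```

The fingertips really sit about 34 mm above the reported TCP: depth puts the tip at z≈80 mm where the state says 46. So they passed just over the handle. I'll go back out, lower further and recheck the tip height.

{"op": "play_rows", "data": {"targets": [{"x": 0, "y": 0, "z": -2, "ax": 0, "ay": 0, "az": 0}, {"x": 0, "y": -4.2, "z": 0, "ax": 0, "ay": 0, "az": 0}, {"x": 0, "y": -4.2, "z": 0, "ax": 0, "ay": 0, "az": 0}, {"x": 0, "y": 0, "z": 2.5, "ax": 0, "ay": 0, "az": 0}, {"x": 0, "y": 0, "z": 1.3, "ax": 0, "ay": 0, "az": 0}, {"x": 0, "y": 0, "z": 0, "ax": 0, "ay": 0, "az": 0}]}}

```text
t: 5.98
ee_pos: [0.5736, -0.1288, 0.0277]
eef_rot: [-0.054, 0.999, 0.0, -0.001]
contact_force: [-0.7, -0.0, -0.0]
grip_width: 0.0003
grasp_force: 0.0
```

```bash
cat >> h.py <<'E'
def tip(c="side"):
    s=manip.read_state();t=topress(s["ee_pos"])*1e3
    p,d,P=cloud(c);Q=topress(P)*1e3;D=Q-t
    m=(abs(D[...,0])<26)&(abs(D[...,1])<26)&(D[...,2]<75)&(D[...,2]>8)&(p.max(-1)<70)
    q=D[m];print("tip rel TCP: n",len(q),"zmin",np.percentile(q[:,2],[1,5,50]).round(),"x",np.percentile(q[:,0],[5,95]).round(),"y",np.percentile(q[:,1],[5,95]).round())
    return p,Q
E
python3 -c "from h import *;st();tip()"
```

```text
t 5.97 press mm [  -0.8 -243.6   27.7] yhead 96.2 tilt [-0.002  0.001 -1.   ] F [-0.7 -0.  -0. ] w 0.0003 0.0
tip rel TCP: n 65 zmin [38. 41. 59.] x [-20.  -6.] y [-13.   8.]
```

{"op": "play_rows", "data": {"targets": [{"x": 0, "y": 0, "z": 1.8, "ax": 0, "ay": 0, "az": 0}, {"x": 0, "y": 0.5, "z": 0, "ax": 0, "ay": 0, "az": 0}, {"x": 0, "y": 1, "z": 0, "ax": 0, "ay": 0, "az": 0}, {"x": 0, "y": 1, "z": 0, "ax": 0, "ay": 0, "az": 0}, {"x": 0, "y": 1, "z": 0, "ax": 0, "ay": 0, "az": 0}, {"x": 0, "y": 1, "z": 0, "ax": 0, "ay": 0, "az": 0}, {"x": 0, "y": 1, "z": 0, "ax": 0, "ay": 0, "az": 0}]}}

```text
t: 6.9
ee_pos: [0.5687, -0.074, 0.0107]
eef_rot: [-0.054, 0.999, -0.0, 0.0]
contact_force: [0.7, -2.3, 2.2]
grip_width: 0.0003
grasp_force: 1.3
```

```bash
python3 -c "from h import *;st()"
```

```text
t 6.9 press mm [   0.2 -188.6   10.7] yhead 96.2 tilt [ 0.001 -0.    -1.   ] F [ 0.7 -2.3  2.2] w 0.0003 1.3
```

Contact: about 2.3 N, sliding the tray.

{"op": "play_rows", "data": {"targets": [{"x": 0, "y": 1, "z": 0, "ax": 0, "ay": 0, "az": 0}, {"x": 0, "y": 1, "z": 0, "ax": 0, "ay": 0, "az": 0}, {"x": 0, "y": 1, "z": 0, "ax": 0, "ay": 0, "az": 0}, {"x": 0, "y": 1, "z": 0, "ax": 0, "ay": 0, "az": 0}, {"x": 0, "y": 0.7, "z": 0, "ax": 0, "ay": 0, "az": 0}]}}

```text
t: 7.52
ee_pos: [0.5634, -0.0272, 0.0105]
eef_rot: [-0.054, 0.999, 0.0, -0.0]
contact_force: [2.2, -3.3, 1.6]
grip_width: 0.0003
grasp_force: 1.2
```

{"op": "play_rows", "data": {"targets": [{"x": 0, "y": 0.2, "z": 0, "ax": 0, "ay": 0, "az": 0}, {"x": 0, "y": 0.2, "z": 0, "ax": 0, "ay": 0, "az": 0}]}}

```text
t: 7.78
ee_pos: [0.5629, -0.0239, 0.0104]
eef_rot: [-0.054, 0.999, 0.0, -0.0]
contact_force: [1.1, -2.5, 1.6]
grip_width: 0.0004
grasp_force: 1.1
```

```bash
python3 - <<'E'
from h import *
st()
p,d,P=cloud("side");QQ=topress(P)*1e3;pp=p.astype(int)
m=(pp[...,0]>pp[...,2]+50)&(pp[...,1]>pp[...,2]+40)&(abs(QQ[...,0])<60)&(QQ[...,1]<-60)&(QQ[...,1]>-260)&(QQ[...,2]>15)&(QQ[...,2]<85)
q=QQ[m];print(len(q),q.min(0).round(),np.median(q,0).round(),q.max(0).round())
E
```

```text
t 7.78 press mm [  -0.3 -138.1   10.4] yhead 96.2 tilt [-0. -0. -1.] F [ 1.1 -2.5  1.6] w 0.0004 1.1
5 [ -21. -127.   41.] [ -19. -124.   67.] [ -17. -121.   71.]
```

{"op": "play_rows", "data": {"targets": [{"x": 0, "y": 0.2, "z": 0, "ax": 0, "ay": 0, "az": 0}, {"x": 0, "y": 0.2, "z": 0, "ax": 0, "ay": 0, "az": 0}]}}

```text
t: 8.07
ee_pos: [0.5625, -0.02, 0.0105]
eef_rot: [-0.054, 0.999, 0.0, -0.0]
contact_force: [1.0, -2.1, 0.5]
grip_width: 0.0002
grasp_force: 1.1
```

{"op": "play_rows", "data": {"targets": [{"x": 0, "y": 0.2, "z": 0, "ax": 0, "ay": 0, "az": 0}, {"x": 0, "y": 0, "z": 0, "ax": 0, "ay": 0, "az": 0}]}}

```text
t: 8.32
ee_pos: [0.5622, -0.0178, 0.0105]
eef_rot: [-0.054, 0.999, 0.0, -0.0]
contact_force: [-0.2, -1.9, 1.0]
grip_width: 0.0
grasp_force: 0.6
```

{"op": "play_rows", "data": {"targets": [{"x": 0, "y": 0.2, "z": 0, "ax": 0, "ay": 0, "az": 0}, {"x": 0, "y": 0, "z": 0, "ax": 0, "ay": 0, "az": 0}]}}

```text
t: 8.57
ee_pos: [0.5623, -0.0176, 0.0105]
eef_rot: [-0.054, 0.999, -0.001, 0.0]
contact_force: [-0.6, -18.4, -0.9]
grip_width: 0.0008
grasp_force: 9.5
```

{"op": "play_rows", "data": {"targets": [{"x": 0, "y": 0.2, "z": 0, "ax": 0, "ay": 0, "az": 0}, {"x": 0, "y": 0, "z": 0, "ax": 0, "ay": 0, "az": 0}]}}

```text
t: 8.82
ee_pos: [0.5624, -0.0175, 0.0107]
eef_rot: [-0.054, 0.999, -0.002, 0.0]
contact_force: [-1.3, -38.0, -1.2]
grip_width: 0.0004
grasp_force: 18.7
```

Tray is home (hard stop at 18–38 N, TCP at press y ≈ -132). Next I back off and move to the catch's -y side.

{"op": "play_rows", "data": {"targets": [{"x": 0, "y": -1, "z": 0, "ax": 0, "ay": 0, "az": 0}, {"x": 0, "y": -1, "z": 0, "ax": 0, "ay": 0, "az": 0}, {"x": 0, "y": 0, "z": -5, "ax": 0, "ay": 0, "az": 0}, {"x": 0, "y": 0, "z": -5, "ax": 0, "ay": 0, "az": 0}, {"x": 2.5, "y": 0, "z": -5, "ax": 0, "ay": 0, "az": 0}, {"x": 2.5, "y": 3.4, "z": 0, "ax": 0, "ay": 0, "az": 0}, {"x": 0, "y": 3.4, "z": 0, "ax": 0, "ay": 0, "az": 0}, {"x": 0, "y": 3.4, "z": 2, "ax": 0, "ay": 0, "az": 0}, {"x": 0, "y": 0, "z": 2.5, "ax": 0, "ay": 0, "az": 0}]}}

```text
t: 9.95
ee_pos: [0.5033, 0.0641, 0.1155]
eef_rot: [-0.055, 0.998, 0.0, 0.001]
contact_force: [-0.6, -0.1, 0.4]
grip_width: 0.0001
grasp_force: 0.0
```

```bash
python3 - <<'E'
from h import *
st()
p,Q=tip();cv2.imwrite("pics/s3.png",cv2.resize(p[110:270,170:350,::-1],(675,600)))
E
```

```text
t 9.95 press mm [-50.1 -44.3 115.5] yhead 96.3 tilt [ 0.001  0.001 -1.   ] F [-0.6 -0.1  0.4] w 0.0001 0.0
tip rel TCP: n 106 zmin [33. 37. 54.] x [-20.   4.] y [-13.   7.]
```

View pics/s3.png

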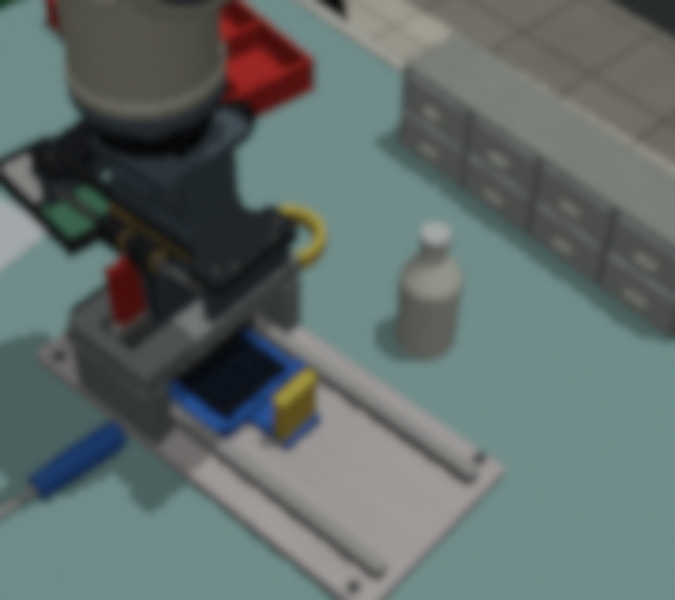

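The tip is beside the catch (red plate at about (125,290)), about 149 mm high. The tray is home, and I'll push the catch over along its arc.

{"op": "play_rows", "data": {"targets": [{"x": 0, "y": 2.0, "z": 0, "ax": 0, "ay": 0, "az": 0}, {"x": 0, "y": 1.2, "z": 0, "ax": 0, "ay": 0, "az": 0}, {"x": 0, "y": 1.2, "z": 0.1, "ax": 0, "ay": 0, "az": 0}, {"x": 0, "y": 0.7, "z": 0.3, "ax": 0, "ay": 0, "az": 0}, {"x": 0, "y": 0.7, "z": 0.4, "ax": 0, "ay": 0, "az": 0}, {"x": 0, "y": 0.5, "z": 0.5, "ax": 0, "ay": 0, "az": 0}, {"x": 0, "y": 0.4, "z": 0.5, "ax": 0, "ay": 0, "az": 0}]}}

```text
t: 10.88
ee_pos: [0.4962, 0.1291, 0.0971]
eef_rot: [-0.054, 0.999, 0.0, -0.0]
contact_force: [0.0, -0.4, 2.1]
grip_width: 0.0003
grasp_force: 1.3
```

{"op": "play_rows", "data": {"targets": [{"x": 0, "y": 0.4, "z": 0.4, "ax": 0, "ay": 0, "az": 0}, {"x": 0, "y": 0.3, "z": 0.4, "ax": 0, "ay": 0, "az": 0}, {"x": 0, "y": 0, "z": 0, "ax": 0, "ay": 0, "az": 0}]}}

```text
t: 11.25
ee_pos: [0.4951, 0.1359, 0.0891]
eef_rot: [-0.054, 0.999, 0.0, -0.0]
contact_force: [-1.2, 1.1, 0.4]
grip_width: 0.0003
grasp_force: 0.0
```

```bash
cat >> h.py <<'E'
def catch(c):
    p,d,P=cloud(c);Q=topress(P)*1e3;pp=p.astype(int)
    m=(pp[...,0]>pp[...,1]+50)&(pp[...,0]>pp[...,2]+50)&(Q[...,0]>-80)&(Q[...,0]<20)&(abs(Q[...,1])<90)&(Q[...,2]>104)&(Q[...,2]<190)
    q=Q[m];print(c,"red",len(q),q.min(0).round() if len(q) else"",q.max(0).round() if len(q) else"")
    return p
E
python3 -c "
from h import *
st();catch('side');catch('top')"
```

```text
t 11.25 press mm [-50.7  28.   89.1] yhead 96.2 tilt [-0.001  0.    -1.   ] F [-1.2  1.1  0.4] w 0.0003 0.0
side red 78 [-71.   2. 111.] [-36.  52. 127.]
top red 0
```

{"op": "play_rows", "data": {"targets": [{"x": 0, "y": 0.2, "z": 0.2, "ax": 0, "ay": 0, "az": 0}, {"x": 0, "y": 0, "z": 0.2, "ax": 0, "ay": 0, "az": 0}, {"x": 0, "y": 0, "z": 0, "ax": 0, "ay": 0, "az": 0}]}}

```text
t: 11.72
ee_pos: [0.4961, 0.1368, 0.0878]
eef_rot: [-0.054, 0.999, -0.001, 0.001]
contact_force: [-10.6, -13.3, 48.3]
grip_width: 0.0005
grasp_force: 24.9
```

Catch is hard down. I'll retreat, open and go above the knob.

{"op": "play_rows", "data": {"claw": 0, "targets": [{"x": 0, "y": 0, "z": -5, "ax": 0, "ay": 0, "az": 0}, {"x": 0, "y": 0, "z": -5, "ax": 0, "ay": 0, "az": 0}, {"x": 0, "y": 0, "z": -5, "ax": 0, "ay": 0, "az": 0}, {"x": 0, "y": -1, "z": -3, "ax": 0, "ay": 0, "az": 0}, {"x": -5, "y": -1, "z": 0, "ax": 0, "ay": 0, "az": 0}, {"x": -5, "y": -1, "z": 0, "ax": 0, "ay": 0, "az": 0}, {"x": -1.4, "y": 0, "z": 0, "ax": 0, "ay": 0, "az": 0}, {"x": 0, "y": 0, "z": 0, "ax": 0, "ay": 0, "az": 0}]}}

```text
t: 12.72
ee_pos: [0.6118, 0.1202, 0.2649]
eef_rot: [-0.054, 0.999, 0.0, -0.001]
contact_force: [-0.6, 0.4, 0.5]
grip_width: 0.0776
grasp_force: 0.0
```

```bash
python3 - <<'E'
from h import *
st();p=catch('side');catch('top')
p,d,P=cloud("side");Q=topress(P)*1e3
m=(p.max(-1)<80)&(abs(Q[...,0]-62)<40)&(abs(Q[...,1])<30)&(Q[...,2]>205)&(Q[...,2]<250)
q=Q[m];print("knob",len(q),np.median(q,0).round() if len(q) else"")
m=(p.max(-1)<80)&(abs(Q[...,0]-62)<30)&(abs(abs(Q[...,1])-52)<20)&(Q[...,2]>210)&(Q[...,2]<420)
q=Q[m];print("finger",len(q),np.percentile(q[:,2],[0,1,5,20]).round(), q[np.argsort(q[:,2])[:6]].round())
cv2.imwrite("pics/s4.png",cv2.resize(p[70:250,140:340,::-1],(660,594)))
E
```

```text
t 12.72 press mm [ 63.7  -0.  264.9] yhead 96.1 tilt [-0.001  0.    -1.   ] F [-0.6  0.4  0.5] w 0.0776 0.0
side red 262 [-72.   2. 112.] [ 10.  58. 134.]
top red 183 [-69.  21. 116.] [ 12.  57. 136.]
knob 103 [ 54.  -6. 236.]
finger 835 [298. 301. 307. 325.] [[ 46. -50. 298.]
 [ 72.  44. 298.]
 [ 45.  46. 299.]
 [ 64.  43. 300.]
 [ 45. -47. 300.]
 [ 68.  44. 300.]]
```

View pics/s4.png

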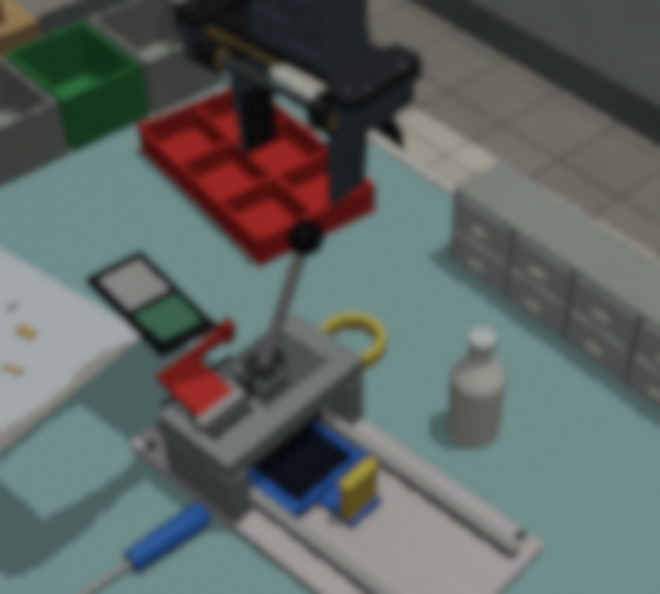

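Catch lies down, tray is home, and the open fingers straddle the knob at (305,238). Tip offset is 33 mm, so I descend 8.8 cm and close.

{"op": "play_rows", "data": {"targets": [{"x": 0.1, "y": 0, "z": 4, "ax": 0, "ay": 0, "az": 0}, {"x": 0, "y": 0, "z": 3, "ax": 0, "ay": 0, "az": 0}, {"x": 0, "y": 0, "z": 1.8, "ax": 0, "ay": 0, "az": 0}, {"x": 0, "y": 0, "z": 0, "ax": 0, "ay": 0, "az": 0}]}}

```text
t: 13.38
ee_pos: [0.6093, 0.1201, 0.1769]
eef_rot: [-0.054, 0.999, -0.0, -0.001]
contact_force: [-0.0, -0.5, -0.5]
grip_width: 0.0912
grasp_force: 0.0
```

{"op": "play_rows", "data": {"claw": 255, "targets": [{"x": 0, "y": 0, "z": 0, "ax": 0, "ay": 0, "az": 0}, {"x": 0, "y": 0, "z": 0, "ax": 0, "ay": 0, "az": 0}, {"x": 0, "y": 0, "z": 0, "ax": 0, "ay": 0, "az": 0}, {"x": 0, "y": 0, "z": 0, "ax": 0, "ay": 0, "az": 0}, {"x": 0, "y": 0, "z": 0, "ax": 0, "ay": 0, "az": 0}, {"x": 0, "y": 0, "z": 0, "ax": 0, "ay": 0, "az": 0}]}}

```text
t: 14.12
ee_pos: [0.6108, 0.12, 0.1775]
eef_rot: [-0.054, 0.999, -0.0, -0.0]
contact_force: [0.1, 0.1, 0.8]
grip_width: 0.0345
grasp_force: 0.0
```

```bash
python3 -c "
from h import *
st()
for k in range(10):
    a=np.radians(0);t=-.5+.9*k/9;print(k,(-130*np.sin(t)).round(1),(115+130*np.cos(t)).round(1))"
```

```text
t 14.12 press mm [ 6.270e+01 -1.000e-01  1.775e+02] yhead 96.2 tilt [-0. -0. -1.] F [0.1 0.1 0.8] w 0.0345 0.0
0 62.3 229.1
1 50.6 234.7
2 38.4 239.2
3 25.8 242.4
4 13.0 244.4
5 -0.0 245.0
6 -13.0 244.4
7 -25.8 242.4
8 -38.4 239.2
9 -50.6 234.7
```

Still closing, so wait.

{"op": "play_rows", "data": {"targets": [{"x": 0, "y": 0, "z": 0, "ax": 0, "ay": 0, "az": 0}, {"x": 0, "y": 0, "z": 0, "ax": 0, "ay": 0, "az": 0}, {"x": 0, "y": 0, "z": 0, "ax": 0, "ay": 0, "az": 0}]}}

```text
t: 14.5
ee_pos: [0.6108, 0.1203, 0.1775]
eef_rot: [-0.054, 0.999, 0.0, -0.0]
contact_force: [-0.8, 4.0, -0.4]
grip_width: 0.0303
grasp_force: 30.0
```

{"op": "play_rows", "data": {"targets": [{"x": 1.17, "y": 0, "z": -0.56, "ax": 0, "ay": 0, "az": 0}, {"x": 1.22, "y": 0, "z": -0.45, "ax": 0, "ay": 0, "az": 0}, {"x": 1.26, "y": 0, "z": -0.32, "ax": 0, "ay": 0, "az": 0}, {"x": 1.28, "y": 0, "z": -0.2, "ax": 0, "ay": 0, "az": 0}, {"x": 1.3, "y": 0, "z": -0.06, "ax": 0, "ay": 0, "az": 0}, {"x": 0, "y": 0, "z": 0, "ax": 0, "ay": 0, "az": 0}]}}

```text
t: 15.25
ee_pos: [0.5493, 0.1136, 0.1941]
eef_rot: [-0.054, 0.999, 0.0, 0.001]
contact_force: [4.6, 5.2, 0.5]
grip_width: 0.0304
grasp_force: 30.0
```

```bash
python3 -c "
from h import *
st()"
```

```text
t 15.25 press mm [  0.8  -0.  194.1] yhead 96.2 tilt [ 0.002  0.    -1.   ] F [4.6 5.2 0.5] w 0.0304 30.0
```

{"op": "play_rows", "data": {"targets": [{"x": 1.3, "y": 0, "z": 0.06, "ax": 0, "ay": 0, "az": 0}, {"x": 1.28, "y": 0, "z": 0.2, "ax": 0, "ay": 0, "az": 0}, {"x": 1.26, "y": 0, "z": 0.32, "ax": 0, "ay": 0, "az": 0}, {"x": 1.1, "y": 0, "z": 0.42, "ax": 0, "ay": 0, "az": 0}, {"x": 0, "y": 0, "z": 0, "ax": 0, "ay": 0, "az": 0}]}}

```text
t: 15.88
ee_pos: [0.5009, 0.1083, 0.1843]
eef_rot: [-0.054, 0.999, 0.0, 0.002]
contact_force: [4.1, 4.9, 8.8]
grip_width: 0.0301
grasp_force: 30.0
```

{"op": "play_rows", "data": {"targets": [{"x": 0.2, "y": 0, "z": 0.08, "ax": 0, "ay": 0, "az": 0}, {"x": 0, "y": 0, "z": 0, "ax": 0, "ay": 0, "az": 0}]}}

```text
t: 16.12
ee_pos: [0.4997, 0.1082, 0.1838]
eef_rot: [-0.054, 0.999, 0.0, 0.002]
contact_force: [3.3, 4.2, 11.6]
grip_width: 0.0303
grasp_force: 30.0
```

```bash
python3 -c "
from h import *
st()"
```

```text
t 16.12 press mm [-4.910e+01 -1.000e-01  1.838e+02] yhead 96.1 tilt [ 0.004  0.001 -1.   ] F [ 3.3  4.2 11.6] w 0.0303 30.0
```

{"op": "play_rows", "data": {"targets": [{"x": 0.2, "y": 0, "z": 0.05, "ax": 0, "ay": 0, "az": 0}, {"x": 0, "y": 0, "z": 0, "ax": 0, "ay": 0, "az": 0}]}}

```text
t: 16.38
ee_pos: [0.4977, 0.108, 0.1831]
eef_rot: [-0.054, 0.999, 0.0, 0.002]
contact_force: [5.0, 4.9, 7.0]
grip_width: 0.0306
grasp_force: 30.0
```

{"op": "play_rows", "data": {"targets": [{"x": 0.2, "y": 0, "z": 0.05, "ax": 0, "ay": 0, "az": 0}, {"x": 0, "y": 0, "z": 0, "ax": 0, "ay": 0, "az": 0}]}}

```text
t: 16.62
ee_pos: [0.4958, 0.1078, 0.1824]
eef_rot: [-0.054, 0.999, 0.0, 0.002]
contact_force: [7.0, 5.1, 2.4]
grip_width: 0.0305
grasp_force: 30.0
```

```bash
python3 -c "
from h import *
st();catch('side');catch('top')"
```

```text
t 16.62 press mm [-5.300e+01 -1.000e-01  1.824e+02] yhead 96.1 tilt [ 0.004  0.001 -1.   ] F [7.  5.1 2.4] w 0.0305 30.0
side red 220 [-72.   4. 111.] [-20.  57. 127.]
top red 0
```

{"op": "play_rows", "data": {"targets": [{"x": 0.2, "y": 0, "z": 0.08, "ax": 0, "ay": 0, "az": 0}, {"x": 0, "y": 0, "z": 0, "ax": 0, "ay": 0, "az": 0}]}}

```text
t: 16.98
ee_pos: [0.4938, 0.1076, 0.1816]
eef_rot: [-0.054, 0.999, 0.0, 0.002]
contact_force: [7.7, 6.2, 2.8]
grip_width: 0.0303
grasp_force: 30.0
```

{"op": "play_rows", "data": {"targets": [{"x": 0.2, "y": 0, "z": 0.08, "ax": 0, "ay": 0, "az": 0}, {"x": 0, "y": 0, "z": 0, "ax": 0, "ay": 0, "az": 0}]}}

```text
t: 17.23
ee_pos: [0.4935, 0.1075, 0.1814]
eef_rot: [-0.054, 0.999, 0.0, 0.003]
contact_force: [12.6, 6.6, 4.5]
grip_width: 0.0306
grasp_force: 30.0
```

Stop reached (motion stalled, force rising). One small extra preload, then a check.

{"op": "play_rows", "data": {"targets": [{"x": 0.1, "y": 0, "z": 0.03, "ax": 0, "ay": 0, "az": 0}, {"x": 0, "y": 0, "z": 0, "ax": 0, "ay": 0, "az": 0}, {"x": 0, "y": 0, "z": 0, "ax": 0, "ay": 0, "az": 0}, {"x": 0, "y": 0, "z": 0, "ax": 0, "ay": 0, "az": 0}]}}

```text
t: 17.73
ee_pos: [0.4935, 0.1075, 0.1814]
eef_rot: [-0.054, 0.999, 0.0, 0.004]
contact_force: [17.7, 5.7, 4.0]
grip_width: 0.0305
grasp_force: 30.0
```

```bash
python3 -c "
from h import *
st();p=catch('side')
cv2.imwrite('pics/s5.png',cv2.resize(p[70:250,140:340,::-1],(660,594)))"
```

```text
t 17.73 press mm [-5.530e+01 -1.000e-01  1.814e+02] yhead 96.1 tilt [ 0.009  0.001 -1.   ] F [17.7  5.7  4. ] w 0.0305 30.0
side red 219 [-72.   4. 111.] [-20.  57. 127.]
```

View pics/s5.png

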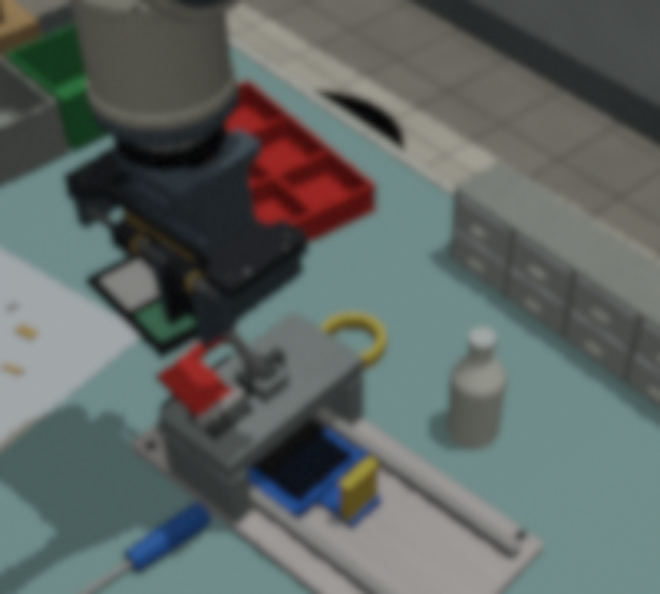

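The lever leans forward, held at its stop. The catch at (200,380) is down, the tray is home and the bystanders are untouched.

```bash
python3 -c "
from workcell import manip
print(manip.finish_job())"
```

```text
the job is handed in; nothing more can be done
None
```

Job handed in at about 18 s: the tray is home against its stop, the catch is lying down, and the gripper is still holding the knob with the lever at its stop. On the first pass the fingers went over the handle without touching it, because the tips sit about 34 mm higher than reported; I corrected for that afterwards.

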